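Reset the tripped lamp cutout over the guard

TASK

One of the three lever cutouts on the lathe's lamp supply has tripped: its lever stands about halfway, while one neighbour is on (leaning towards the guard plate) and the other is off (leaning away from it). Take the bent rod from its forked rest, reach over the guard with it and reset the tripped cutout: push its lever fully off, then throw it fully on. Touch the cutouts only with the rod, leave the other two levers and the other things on the bench as they are, and finish with the rod laid back in its rest as it was, released.

Things in the scene. Friction and masses are not known exactly. Their poses are not given: they have to be found in the camera images.
- supply: lamp supply: a grey chassis 255 x 250 mm standing fixed on the bench, its deck 45 mm above the bench. Origin on the bench below the middle of the row of three cutouts; its x axis points away from the guard, at right angles to it, towards the back of the supply, its y axis runs along the row, z up. The cutouts stand at y = -56, 0 and +56 mm
- guard_top (a point): middle of the guard's top edge. The guard is an upright aluminium plate 4 mm thick along the front of the supply: inner face at x = -72 mm of the supply, y = -123 to +123 mm, top 165 mm above the bench; it has folded ends at y = -121 and +121 mm, 130 mm high above the bench, reaching back to x = -35 mm
- heat_sink (a point): front top edge of the finned copper heat sink, 95 mm above the bench. It and a transformer can, 90 mm above the bench, stand behind the cutouts, from x = 92 mm of the supply on
- cutout: the tripped cutout, in any of the three places: a black moulded case 92 (x) x 46 (y) mm, its top 75 mm above the bench, a rounded boss in its middle 81 mm, from which a tan paddle lever stands up. Origin on the deck, 45 mm above the bench, below the lever's pivot; axes parallel to the supply's
- cutout_lever (a joint): angle of the tripped lever, 0 to 1.05 rad: 0 fully off, leaning 0.525 rad to +x (away from the guard); 0.525 upright; 1.05 fully on, leaning to the guard. Starts 0.42 to 0.60. Takes about 2 N at its end (3 N halfway up) and stays where left. A latch stops it at about 0.75 until it has been fully off; the last 0.25 rad to off is stiffer (1 to 2 N more) as the latch takes
- cutout_lever_tip (a point): middle of the free end of the tripped lever. The lever turns about a pivot 28 mm above the origin of cutout (73 mm above the bench), its axis along the supply's y. The paddle swings in the x-z plane, is 10 mm thick and 20 mm wide (along y) and ends 68 mm from the pivot
- breaker_on: a neighbouring cutout of the same shape and axes as the tripped one, its lever on; origin as cutout
- breaker_on_lever (a joint): angle of its lever, about 1.05 (on); must stay there
- breaker_off: the other neighbouring cutout of the same shape, a spare circuit with its lever off; origin as cutout
- breaker_off_lever (a joint): angle of its lever, about 0 (off); must stay there
- rest: the rod's rest: a heavy steel foot 170 x 80 x 12 mm with two upright forks, fixed on the bench. Origin on the bench, just below the rod's origin as the rod lies in the rest (within 4 mm); the rod lies along its x axis, handle over the rear fork, bent end to +x. The forks are 10 mm thick along x and 45 to 55 mm wide over their flared tips, which end about 26 mm above the slot floors
- rear_fork (a point): floor of the rear fork's slot, under the handle: x = -34 mm of the rest, 115 mm above the bench, slot 26 mm wide
- front_fork (a point): floor of the front fork's slot, under the shaft: x = +76 mm of the rest, 120 mm above the bench, slot 16 mm wide
- rod: the bent insulated rod, about 0.12 kg: a tan handle 90 (x) x 22 (y) x 20 (z) mm, then a black round shaft, 10 mm thick, on to +x and bent straight down into a leg. Origin at the handle's middle, in the rest 125 mm above the bench. The leg's axis is at x = +125 mm, its round end 110 mm below the handle's axis. Mass centre near x = 30 mm. Free to grasp from above from x = -25 to +45 mm
- rod_tip (a point): lower end of the rod's leg
- lamp_housing: bystander: brass lamp housing, 84 mm across, 150 mm tall with a lens tube out to 60 mm at half height; origin under its foot
- bulb_tray: bystander: open card tray 118 x 76 x 34 mm, fixed; origin under its middle
- bulb: bystander: clear glass bulb 102 mm long, 60 mm across, lying in the tray; origin at its middle
- copper_block: bystander: finned copper block 80 x 60 x 45 mm; origin under its middle
- knob_a: bystander: tan skirted knob, 66 mm across, 38 mm high; origin under its middle
- knob_b: bystander: a second such knob, standing about 100 mm behind the rod's handle (to -x of the rest)
- cleaner_bottle: bystander: amber bottle 56 mm across, 150 mm tall; origin under its middle
- stylus_jar: bystander: glass jar 68 mm across, 80 mm tall; origin under its middle
- screwdriver: bystander: screwdriver 200 mm long lying on the bench

How it is judged (in metres and radians):
On the way, in this order (a step that is already met when the one before it is completed fails the run):
1. the tripped lever is pushed fully off (value of joint cutout_lever below 0.07 rad), for 0.1 s.
2. the lever is then thrown fully on (value of joint cutout_lever above 0.97 rad), for 0.2 s.
At the end, for the whole second after the job is handed in: the tripped lever is fully on (above 0.97 rad), the neighbours' levers are still on (above 0.95) and off (below 0.1), and the rod lies still and released in both forks of its rest, bent end to +x and leg down, within 20 mm along and 8 mm across of where it lay and at its height within 6 mm (value of joint cutout_lever above 0.97 rad and value of joint breaker_on_lever above 0.95 rad and value of joint breaker_off_lever below 0.1 rad and x of rod in the frame of rest between -0.02 and 0.02 m and y of rod in the frame of rest between -0.008 and 0.008 m and z of rod in the frame of rest between 0.119 and 0.131 m and x of rod_tip in the frame of rest above 0.09 m and z of rod_tip in the frame of rest below 0.03 m and linear speed of rod below 0.02 m/s and contact force between the fingers and rod below 0.1 N); the robot touches nothing.
It fails at once if the gripper or arm touches a cutout (contact force between any of the fingers, the arm and cutout above 0.5 N or contact force between any of the fingers, the arm and breaker_on above 0.5 N or contact force between any of the fingers, the arm and breaker_off above 0.5 N).
It fails at once if a neighbouring lever is moved (value of joint breaker_on_lever below 0.95 rad or value of joint breaker_off_lever above 0.1 rad).
It fails at once if a bystander is shifted more than 25 mm or knocked over (distance of any of lamp_housing, bulb, copper_block, knob_a, knob_b, cleaner_bottle, stylus_jar, screwdriver from where it was at the start of the episode above 0.025 m or angle between any of lamp_housing, cleaner_bottle, stylus_jar's own z axis and vertical above 0.4 rad).
It also fails if it takes over 58 s, if anything falls off the work surface, if the arm or the gripper's body presses on something with over 40 N, if the wrist force passes 120 N, or if a joint passes its speed limit or range.

ROBOT

A 6-joint arm with a two-finger parallel gripper is mounted at the origin on the work surface. World frame = base frame: x ahead of the robot, y to its left, z up, the work surface at z = 0. Lengths are in m, angles in degrees, forces in N, time in s.
With the tool pointing down it reaches from about 0.425 to 1.125 m from the base axis. Payload 14.9 kg.
Tool frame: the origin (TCP) lies between the finger pads; the fingertips stand 8 mm ahead of it and the grasp point (between the pads) lies 11 mm behind it; z points along the fingers, y is the line along which they close (so a half turn about z gives the same grasp; the last joint's range is limited). The gripper opens to 91 mm and grips with 3 to 60 N. Pads are 32 mm wide; open, the fingers measure 118 mm over their backs; the gripper's body (76 mm by 178 mm) begins 60 mm behind the grasp point.
Start: joints at [61.175, 21.709, 99.362, -0, 58.929, -1.908], TCP at [0.317, 0.624, 0.222] pointing down, gripper open.
Joint ranges: [-158.91, 158.91], [-42.39, 125.64], [0.06, 152.35], [-60.88, 240.88], [17.5, 164.5], [-176.32, 176.32]. Speed limits (degrees/s): [108.29, 108.29, 136.94, 180, 180, 180].

INTERFACE

Orientations are given as a 3x3 rotation matrix whose columns are the frame's x, y, z axes.
In Python, from workcell import manip gives the robot as it stands. The module is installed in compiled form; this text tells all that it offers.
- The arm moves only by the tool move_arm, never from a script. Its argument "rows" is a list of rows, each an object with "linear": the shift along the tool's x, y, z in mm, a list of three; "angular": the turn, a rotation vector about the tool's x, y, z in degrees, a list of three; "fingers": the finger opening in mm, from 0 to 91.2. In form: [{"linear": [tx, ty, tz], "angular": [ax, ay, az], "fingers": fingers}, ...]. A call has 1 to 8 rows; each row shifts and turns the commanded pose from where the row before left it, along the tool's axes as they then stand; what a row does not reach is not made up. A row lasts 1/10 s, in which the tool goes at most 50 mm and 8.59 degrees, less where a joint would pass 70% of its speed; a pose out of reach is approached as far as the arm can. A call is refused whole if a number of a shift passes 50 or a number of a turn 8.59, either way. A call with a gripper value outside its range is refused whole. The fingers move at their own pace and stop on an object; "force" is the grip in N (left out, the last holds). Time passes only in rows, so rows that do not move let the fingers close. It gives the time, the measured TCP pose, the force, the opening and the grip force at its end, in the units of the state.
- manip.get_state(): the state, without advancing time (a new reading comes with each control period).
- manip.grab_frame(name): name is "side" or "top"; returns the picture (480x640x3 uint8, red, green, blue); there is no depth.
- manip.calibration(name): a dict with "camera_matrix" (3x3 intrinsics, pixels), "T" (4x4, takes a point from camera to world coordinates). Camera axes: x right, y down, z forward; pixel columns grow to the right and rows downward; lengths in m; the calibration is good to about 2 mm. A picture is of the moment at which its call begins. calibration takes no time and is no camera call.
- manip.finish_job(): hands the job in; it is judged then, once.
The state is a dict: "clock": time; "joint_pos": joint angles; "joint_velocities": joint speeds; "effort": joint torques, N m; "position": TCP position; "eef_rot": TCP orientation; "ft_force": force on the tool from outside, world axes, zero at the start; "moment": the same for the moment, N m; "gripper_width": finger opening in m; "grip_force": force on a finger pad.
Only numpy, scipy, OpenCV 4.12 (cv2) and the standard library are available. Lean on these libraries where they do the work, as an engineer would, in place of code of your own. Each camera call takes 0.05 s, during which the arm holds its last target. There are 200 camera calls.

## Working session

There is one attempt and no reset: what is moved stays moved. The work goes in short steps, Python scripts to look and compute and a tool call to move; the robot and the scene stay as the last step left them, time stands still between calls to the robot, and variables do not carry over. Pictures are saved under pics/ and viewed, at most 14 in all, crops included, and the job is handed in when it is done.

Besides the shell and the picture viewer there is one more tool, called after "Emit:" as name([rows], argument=value, ...), one row to a line, values as JSON. move_arm: Moves the arm, as the interface text tells. Its arguments: {"type":"object","properties":{"rows":{"type":"array"},"force":{"type":"number"}},"required":["rows"]}

```bash
mkdir -p pics
python3 - <<'E'
from workcell import manip
import cv2
for n in("side","top"):
    cv2.imwrite(f"pics/{n}0.png",manip.grab_frame(n)[:,:,::-1])
    c=manip.calibration(n);print(n,c["camera_matrix"],c["T"])
s=manip.get_state();print(s)
E
```

```text
side [[458.08088864   0.         315.85928383]
 [  0.         458.08088864 239.92973165]
 [  0.           0.           1.        ]] [[ 0.98362491 -0.13502997  0.11936895  0.39831812]
 [-0.1801996  -0.72513085  0.66461519 -0.79707149]
 [-0.00318486 -0.67524229 -0.73758911  1.11109865]
 [ 0.          0.          0.          1.        ]]
top [[449.48058754   0.         317.2121031 ]
 [  0.         449.48058754 236.75102868]
 [  0.           0.           1.        ]] [[ 9.63649029e-02 -9.73964650e-01  2.05199090e-01  3.15027787e-01]
 [-9.95345911e-01 -9.44124708e-02  1.93080923e-02  5.40634091e-02]
 [ 5.67953713e-04 -2.06104698e-01 -9.78529780e-01  1.12082421e+00]
 [ 0.00000000e+00  0.00000000e+00  0.00000000e+00  1.00000000e+00]]
{'clock': 0.1, 'joint_pos': array([ 6.11752144e+01,  2.17355481e+01,  9.93906916e+01, -1.35766610e-03,
        5.89278064e+01, -1.90851361e+00]), 'joint_velocities': array([0.05702849, 0.04120223, 0.01324815, 0.04425094, 0.03284122,
       0.0381399 ]), 'effort': array([-4.19921289e-04, -7.65027809e+01, -4.35293305e+01,  6.51308312e-02,
        3.97561316e-02,  1.34869285e-05]), 'position': array([0.31673928, 0.62387267, 0.22136696]), 'eef_rot': array([[-8.91674541e-01,  4.52676841e-01, -4.37006247e-04],
       [ 4.52677052e-01,  8.91674149e-01, -8.36193436e-04],
       [ 1.11417699e-05, -9.43435097e-04, -9.99999555e-01]]), 'ft_force': array([-0.30657354,  0.71498428,  0.63276289]), 'moment': array([-0.0237817 , -0.02506747,  0.0264686 ]), 'grip_force': 0.0, 'gripper_width': 0.09115378539731571}
```

View pics/top0.png

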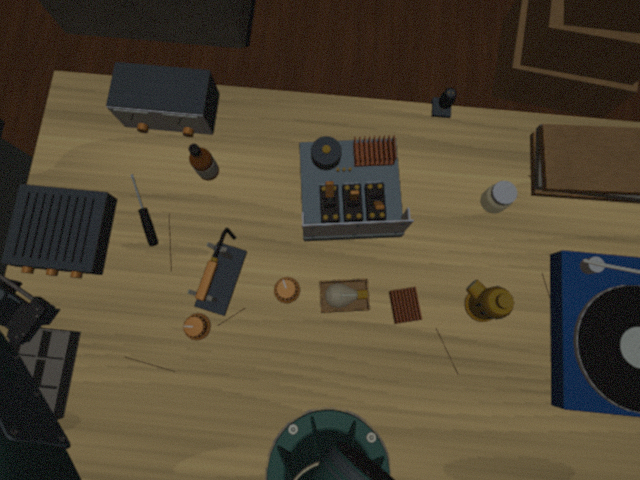

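View pics/side0.png

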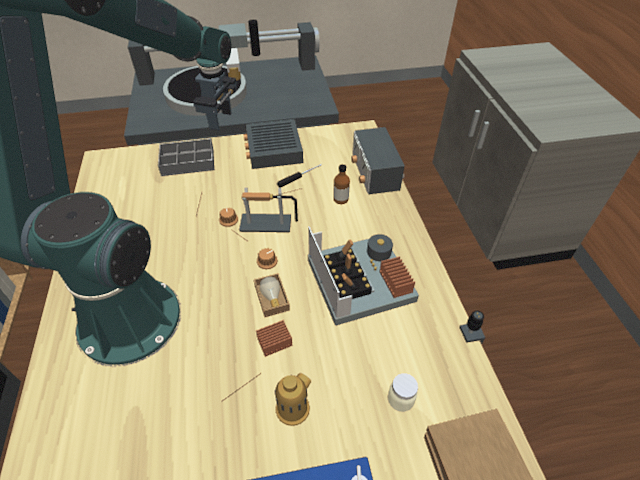

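The top view shows the supply near (352,190), with the guard on its near side at row 230, and the rod and rest near (215,270). The side view shows the same around (360,270) and (265,205). I'll enlarge both areas.

Run:
```python
import cv2,numpy as np
t=cv2.imread("pics/top0.png");s=cv2.imread("pics/side0.png")
t=cv2.convertScaleAbs(t,alpha=1.8)
def cr(im,x,y,w=120,h=90): return cv2.resize(im[y:y+h,x:x+w],(400,300),interpolation=cv2.INTER_CUBIC)
a=np.vstack([np.hstack([cr(t,295,155),cr(t,170,225)]),np.hstack([cr(s,300,225),cr(s,205,160)])])
cv2.imwrite("pics/c1.png",a)
```

```text
(no output)
```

View pics/c1.png

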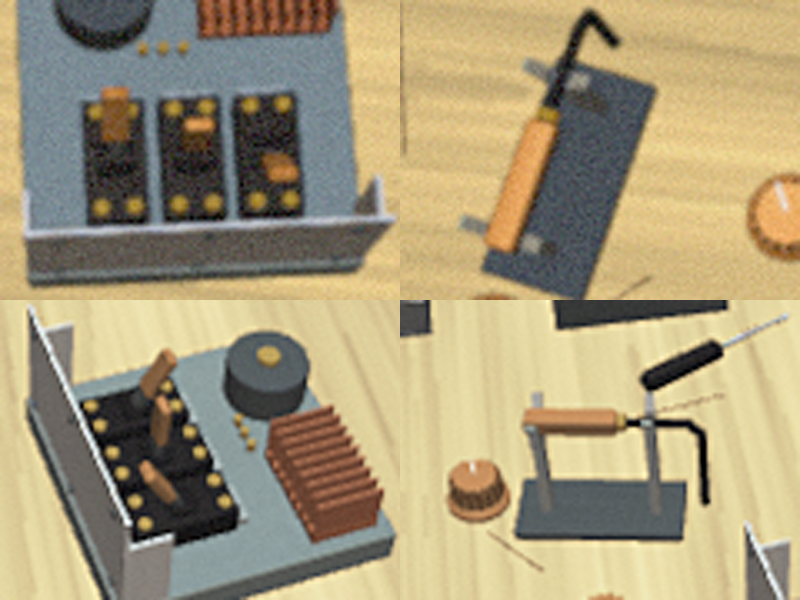

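Panels are top (above) and side (below). The middle lever is upright, so it is the tripped one. The left one (world +y) is off and the right one is on. Next I turn the picked pixels into points.

```bash
cat > h.py <<'E'
import numpy as np, cv2
from workcell import manip
def ray(n,p):
    c=manip.calibration(n);d=c["T"][:3,:3]@np.linalg.inv(c["camera_matrix"])@[p[0],p[1],1]
    return c["T"][:3,3],d/np.linalg.norm(d)
def plane(n,p,z):
    o,d=ray(n,p);return o+d*(z-o[2])/d[2]
def tri(pt,ps):
    A=np.zeros((3,3));b=np.zeros(3);R=[ray("top",pt),ray("side",ps)]
    for o,d in R:
        P=np.eye(3)-np.outer(d,d);A+=P;b+=P@o
    x=np.linalg.solve(A,b);return x,[np.linalg.norm((np.eye(3)-np.outer(d,d))@(x-o)) for o,d in R]
def proj(n,X):
    c=manip.calibration(n);T=np.linalg.inv(c["T"]);p=c["camera_matrix"]@(T[:3,:3]@X+T[:3,3]);return p[:2]/p[2]
E
python3 - <<'E'
from h import *
np.set_printoptions(precision=4,suppress=True)
T=lambda u,v,x0,y0:(x0+u/3.3333-.35,y0+v/3.3333-.35)
ts=lambda u,v:T(u,v,295,155); tr=lambda u,v:T(u-400,v,170,225)
ss=lambda u,v:T(u,v-300,300,225); sr=lambda u,v:T(u-400,v-300,205,160)
for c in([(103,107),(135,104),(101,207),(134,205)],[(172,108),(207,103),(180,205),(213,201)],[(247,105),(283,103),(256,203),(290,200)]):
    print("case",np.mean([plane("top",ts(*p),.076) for p in c],0))
for c in([(93,406),(165,366),(122,433),(188,391)],[(114,461),(193,415)],[(135,492),(214,450),(145,522),(226,490)]):
    print("case side",np.mean([plane("side",ss(*p),.076) for p in c],0))
print("guard L",tri(ts(24,230),ss(28,305)),"R",tri(ts(398,217),ss(125,540)))
print("tip",tri(tr(615,43),sr(707,502)),"bend",tri(tr(590,15),sr(700,424)))
print("ferrule",tri(tr(549,112),sr(625,421)),"rear",tri(tr(503,247),sr(527,418)))
im=manip.grab_frame("top");hsv=cv2.cvtColor(im,cv2.COLOR_RGB2HSV)
sub=hsv[225:310,180:235].astype(int)
m=((sub[...,0]>4)&(sub[...,0]<18)&(sub[...,1]>145)).astype(np.uint8)
n,l,st,ce=cv2.connectedComponentsWithStats(m);k=1+st[1:,4].argmax()
ys,xs=np.where(l==k);r=cv2.minAreaRect(np.c_[xs+180,ys+225].astype(np.float32));print(r,plane("top",r[0],.133),[plane("top",b,.133)[:2] for b in cv2.boxPoints(r)])
E
```

```text
case [0.6243 0.0521 0.076 ]
case [ 0.6307 -0.0017  0.076 ]
case [ 0.6371 -0.0565  0.076 ]
case side [0.6329 0.0643 0.076 ]
case side [0.6332 0.0186 0.076 ]
case side [ 0.6428 -0.0393  0.076 ]
guard L (array([0.5394, 0.1088, 0.1691]), [np.float64(0.0009789595589887324), np.float64(0.0009789595589884455)]) R (array([ 0.5738, -0.1368,  0.1547]), [np.float64(0.0027116558732275284), np.float64(0.002711655873227409)])
tip (array([0.5253, 0.282 , 0.0235]), [np.float64(0.0021663980658670934), np.float64(0.002166398065867147)]) bend (array([0.5221, 0.2788, 0.1322]), [np.float64(0.0019448463826003623), np.float64(0.001944846382600446)])
ferrule (array([0.453 , 0.297 , 0.1317]), [np.float64(0.0013470935509563508), np.float64(0.0013470935509565126)]) rear (array([0.3614, 0.3128, 0.1367]), [np.float64(0.0015491852732773357), np.float64(0.0015491852732772925)])
((206.12818908691406, 279.8661193847656), (9.785229682922363, 40.83451461791992), 19.79887580871582) [0.4021 0.3076 0.133 ] [array([0.3616, 0.327 ]), array([0.4486, 0.3093]), array([0.4432, 0.2879]), array([0.3564, 0.3059])]
```

Emit:
move_arm([
  {"linear": [-29, -30, 0], "angular": [0, 0, 0], "fingers": 91},
  {"linear": [-29, -30, 0], "angular": [0, 0, 0], "fingers": 91},
  {"linear": [-29, -30, 0], "angular": [0, 0, 0], "fingers": 91},
  {"linear": [-29, -30, 0], "angular": [0, 0, 0], "fingers": 91},
  {"linear": [-29, -30, 0], "angular": [0, 0, 0], "fingers": 91},
  {"linear": [-29, -30, 0], "angular": [0, 0, 0], "fingers": 91},
  {"linear": [-29, -30, 0], "angular": [0, 0, -7.5], "fingers": 70},
  {"linear": [-29, -30, 0], "angular": [0, 0, -7.4], "fingers": 60},
], force=60)

```text
clock: 0.95
position: [0.42, 0.3053, 0.2219]
eef_rot: [[-0.979, 0.203, -0.0], [0.203, 0.979, -0.0], [0.0, -0.0, -1.0]]
ft_force: [1.2, 0.4, 0.3]
gripper_width: 0.0781
grip_force: 0.0
```

Emit:
move_arm([
  {"linear": [0, 0, 30], "angular": [0, 0, 0], "fingers": 60},
  {"linear": [0, 0, 30], "angular": [0, 0, 0], "fingers": 60},
  {"linear": [0, 0, 25], "angular": [0, 0, 0], "fingers": 60},
  {"linear": [0, 0, 15], "angular": [0, 0, 0], "fingers": 55},
  {"linear": [0, 0, 8], "angular": [0, 0, 0], "fingers": 50},
  {"linear": [0, 0, 0], "angular": [0, 0, 0], "fingers": 50},
])

```text
clock: 1.55
position: [0.42, 0.307, 0.1134]
eef_rot: [[-0.978, 0.208, -0.001], [0.208, 0.978, -0.001], [0.001, -0.001, -1.0]]
ft_force: [-1.0, 0.4, 0.3]
gripper_width: 0.0503
grip_force: 0.0
```

Run:
```python
from h import *
t=cv2.convertScaleAbs(manip.grab_frame("top")[:,:,::-1],alpha=1.8);s=manip.grab_frame("side")[:,:,::-1]
def cr(im,x,y,w=100,h=75): return cv2.resize(im[y:y+h,x:x+w],(400,300),interpolation=cv2.INTER_CUBIC)
cv2.imwrite("pics/c2.png",np.hstack([cr(t,170,230),cr(s,215,165)]))
```

```text
(no output)
```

View pics/c2.png

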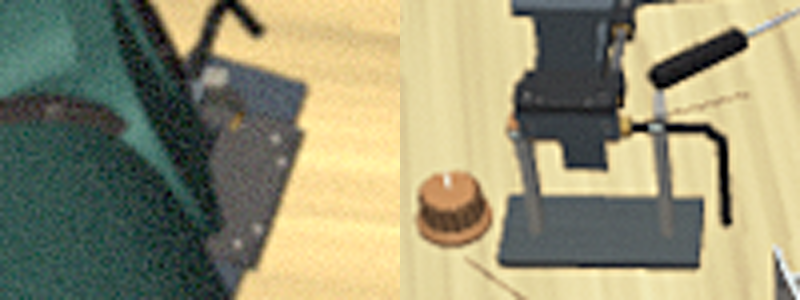

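The fingers straddle the handle (finger at (585,150) in the crop, handle from 510 to 630). I'll close gently first to see any side force.

Emit:
move_arm([
  {"linear": [0, -2, 0], "angular": [0, 0, 0], "fingers": 30},
  {"linear": [0, 0, 0], "angular": [0, 0, 0], "fingers": 25},
  {"linear": [0, 0, 0], "angular": [0, 0, 0], "fingers": 15},
  {"linear": [0, 0, 0], "angular": [0, 0, 0], "fingers": 15},
  {"linear": [0, 0, 0], "angular": [0, 0, 0], "fingers": 15},
], force=8)

```text
clock: 2.15
position: [0.42, 0.3053, 0.1143]
eef_rot: [[-0.978, 0.208, 0.0], [0.208, 0.978, 0.0], [-0.0, 0.0, -1.0]]
ft_force: [-1.3, -0.3, 5.0]
gripper_width: 0.0217
grip_force: 8.0
```

Emit:
move_arm([
  {"linear": [0, 0, 0], "angular": [0, 0, 0], "fingers": 10},
  {"linear": [0, 0, 0], "angular": [0, 0, 0], "fingers": 10},
], force=60)

```text
clock: 2.35
position: [0.42, 0.3053, 0.1143]
eef_rot: [[-0.978, 0.208, 0.0], [0.208, 0.978, 0.0], [-0.0, 0.0, -1.0]]
ft_force: [-0.7, -0.3, 6.6]
gripper_width: 0.0217
grip_force: 60.0
```

Run:
```python
from h import *
s=manip.get_state();print(s["position"],s["eef_rot"],s["ft_force"],s["grip_force"],s["gripper_width"],s["joint_pos"])
```

```text
[0.42004065 0.30532348 0.11426554] [[-9.78084717e-01  2.08206932e-01  3.99045071e-04]
 [ 2.08207053e-01  9.78084730e-01  2.90703684e-04]
 [-3.29773368e-04  3.67416829e-04 -9.99999878e-01]] [-0.67766617 -0.34217643  6.58656704] 60.001856088638306 0.021749019741766303 [ 3.34406952e+01  1.50800008e+01  1.22677808e+02  1.93371443e-03
  4.22139336e+01 -4.45434378e+01]
```

Emit:
move_arm([
  {"linear": [0, 0, -10], "angular": [0, 0, 0], "fingers": 10},
  {"linear": [0, 0, -20], "angular": [0, 0, 0], "fingers": 10},
  {"linear": [0, 0, -30], "angular": [0, 0, 0], "fingers": 10},
  {"linear": [0, 0, -35], "angular": [0, 0, 0], "fingers": 10},
  {"linear": [0, 0, -35], "angular": [0, 0, 0], "fingers": 10},
  {"linear": [0, 0, -35], "angular": [0, 0, 0], "fingers": 10},
  {"linear": [0, 0, -25], "angular": [0, 0, 0], "fingers": 10},
  {"linear": [0, 0, 0], "angular": [0, 0, 0], "fingers": 10},
])

```text
clock: 3.15
position: [0.4209, 0.3058, 0.3079]
eef_rot: [[-0.978, 0.208, 0.005], [0.208, 0.978, 0.003], [-0.004, 0.004, -1.0]]
ft_force: [0.3, 1.4, -1.6]
gripper_width: 0.0217
grip_force: 60.0
```

Emit:
move_arm([
  {"linear": [-16.4, -38.2, 0], "angular": [0, 0, 0], "fingers": 10},
  {"linear": [-16.4, -38.2, 0], "angular": [0, 0, 0], "fingers": 10},
  {"linear": [-16.4, -38.2, 0], "angular": [0, 0, 0], "fingers": 10},
  {"linear": [-16.4, -38.2, 0], "angular": [0, 0, 0], "fingers": 10},
  {"linear": [-16.4, -38.2, 0], "angular": [0, 0, 0], "fingers": 10},
  {"linear": [-16.4, -38.2, 0], "angular": [0, 0, 0], "fingers": 10},
  {"linear": [-16.4, -38.2, 0], "angular": [0, 0, 0], "fingers": 10},
  {"linear": [-16.4, -38.2, 0], "angular": [0, 0, 0], "fingers": 10},
])

```text
clock: 3.95
position: [0.4838, -0.0228, 0.303]
eef_rot: [[-0.978, 0.208, -0.001], [0.208, 0.978, 0.0], [0.001, -0.0, -1.0]]
ft_force: [0.7, 1.0, -1.1]
gripper_width: 0.0218
grip_force: 60.0
```

Emit:
move_arm([
  {"linear": [0, 0, 0], "angular": [0, 0, -6.3], "fingers": 10},
  {"linear": [0, 0, 0], "angular": [0, 0, -6.3], "fingers": 10},
  {"linear": [0, 0, 0], "angular": [0, 0, -6.4], "fingers": 10},
  {"linear": [0, 0, 0], "angular": [0, 0, 0], "fingers": 10},
])

```text
clock: 4.35
position: [0.4839, -0.0212, 0.3029]
eef_rot: [[-0.992, -0.123, -0.002], [-0.123, 0.992, 0.0], [0.002, 0.0, -1.0]]
ft_force: [-0.5, 0.5, -1.2]
gripper_width: 0.0215
grip_force: 60.0
```

Run:
```python
from h import *
t=cv2.convertScaleAbs(manip.grab_frame("top")[:,:,::-1],alpha=1.8);s=manip.grab_frame("side")[:,:,::-1]
cv2.imwrite("pics/t3.png",t);cv2.imwrite("pics/s3.png",s)
def cr(im,x,y,w=120,h=90): return cv2.resize(im[y:y+h,x:x+w],(400,300),interpolation=cv2.INTER_CUBIC)
cv2.imwrite("pics/c3.png",np.hstack([cr(t,295,155),cr(s,290,190)]))
```

```text
(no output)
```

View pics/c3.png

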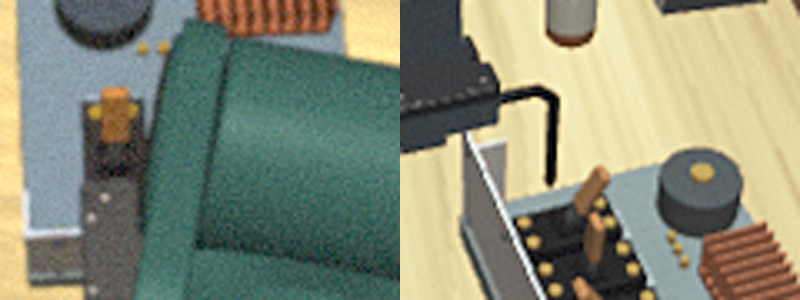

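The leg hangs over the deck behind the guard, with its tip at crop (550,185), and the rod is level. Check predicted against seen pixels.

Run:
```python
from h import *
np.set_printoptions(precision=4,suppress=True)
s=manip.get_state();R=s["eef_rot"];p=s["position"]
print("rod tip pred",proj("side",p-R[:,0]*.107+np.array([0,0,-.099])),"seen",(334.7,245.2))
a=np.radians(7);ex=np.array([np.cos(a),np.sin(a),0]);ey=np.array([-ex[1],ex[0],0]);o=np.array([.630,-.002,0])
P=lambda x,y,z:o+ex*x+ey*y+np.array([0,0,z])
f=lambda n,q:(np.array(q)-(300*0))
for nm,X,c in [("midtip",P(0,0,.141),(160,400)),("offtip",P(.034,.056,.132),(168,352)),("ontip",P(-.034,-.056,.132),(145,463)),("gL",P(-.072,.123,.165),(28,305)),("gR",P(-.072,-.123,.165),(125,540))]:
    print(nm,proj("side",X),(300+c[0]/3.333-.35,225+(c[1]-300)/3.333-.35),proj("top",X)); 
print("top seen midtip",(295+198/3.333,155+122/3.333),"off",(295+115/3.333,155+88/3.333),"on",(295+277/3.333,155+173/3.333))
print("mid tri",tri((295+198/3.333-.35,155+122/3.333-.35),(347.7-.35,254.7)))
```

```text
rod tip pred [334.5402 245.4297] seen (334.7, 245.2)
midtip [347.4544 256.9462] (347.654800480048, 254.65300030003002) [354.8462 192.9906]
offtip [351.7294 242.1382] (350.0550405040504, 240.25156015601561) [329.6591 180.6484]
ontip [342.564  277.1071] (343.15435043504345, 273.5548904890489) [379.7102 207.8738]
gL [309.6679 226.2248] (308.05084008400837, 226.15015001500151) [300.9843 222.5923]
gR [337.8362 292.6577] (337.1537503750375, 296.65720072007196) [413.2571 219.8072]
top seen midtip (354.4059405940594, 191.6036603660366) off (329.5034503450345, 181.4026402640264) on (378.1083108310831, 206.9051905190519)
mid tri (array([0.6307, 0.0004, 0.1481]), [np.float64(0.0008523283851153538), np.float64(0.0008523283851153033)])
```

Emit:
move_arm([
  {"linear": [0, 0, 25], "angular": [0, 0, 0], "fingers": 10},
  {"linear": [0, 0, 25], "angular": [0, 0, 0], "fingers": 10},
  {"linear": [0, 0, 25], "angular": [0, 0, 0], "fingers": 10},
  {"linear": [0, 0, 14], "angular": [0, 0, 0], "fingers": 10},
  {"linear": [-15, 0, 0], "angular": [0, 0, 0], "fingers": 10},
  {"linear": [-10, 0, 0], "angular": [0, 0, 0], "fingers": 10},
  {"linear": [0, 0, 0], "angular": [0, 0, 0], "fingers": 10},
  {"linear": [0, 0, 0], "angular": [0, 0, 0], "fingers": 10},
])

```text
clock: 5.25
position: [0.5101, -0.018, 0.2157]
eef_rot: [[-0.993, -0.122, 0.001], [-0.122, 0.993, -0.0], [-0.001, -0.0, -1.0]]
ft_force: [-0.2, -0.2, -1.3]
gripper_width: 0.0215
grip_force: 60.0
```

Emit:
move_arm([
  {"linear": [-5, 0, 0], "angular": [0, 0, 0], "fingers": 10},
  {"linear": [-5, 0, 0], "angular": [0, 0, 0], "fingers": 10},
  {"linear": [-5, 0, 0], "angular": [0, 0, 0], "fingers": 10},
  {"linear": [0, 0, 0], "angular": [0, 0, 0], "fingers": 10},
])

```text
clock: 5.65
position: [0.5247, -0.0162, 0.215]
eef_rot: [[-0.993, -0.122, 0.0], [-0.122, 0.993, -0.0], [-0.0, -0.0, -1.0]]
ft_force: [-0.4, -0.7, -2.0]
gripper_width: 0.0218
grip_force: 60.0
```

Emit:
move_arm([
  {"linear": [-4, 0, 0], "angular": [0, 0, 0], "fingers": 10},
  {"linear": [-4, 0, 0], "angular": [0, 0, 0], "fingers": 10},
  {"linear": [0, 0, 0], "angular": [0, 0, 0], "fingers": 10},
])

```text
clock: 5.95
position: [0.532, -0.0152, 0.2146]
eef_rot: [[-0.993, -0.122, -0.001], [-0.122, 0.993, -0.0], [0.001, 0.0, -1.0]]
ft_force: [-3.2, -0.8, -0.6]
gripper_width: 0.0216
grip_force: 60.0
```

Emit:
move_arm([
  {"linear": [-2, 0, 0], "angular": [0, 0, 0], "fingers": 10},
  {"linear": [-2, 0, 0], "angular": [0, 0, 0], "fingers": 10},
  {"linear": [0, 0, 0], "angular": [0, 0, 0], "fingers": 10},
  {"linear": [0, 0, 0], "angular": [0, 0, 0], "fingers": 10},
])

```text
clock: 6.35
position: [0.5365, -0.0148, 0.2152]
eef_rot: [[-0.993, -0.122, 0.001], [-0.122, 0.993, -0.0], [-0.001, -0.0, -1.0]]
ft_force: [-1.9, -0.7, 1.4]
gripper_width: 0.0217
grip_force: 60.0
```

Emit:
move_arm([
  {"linear": [-2, 0, 0], "angular": [0, 0, 0], "fingers": 10},
  {"linear": [0, 0, 0], "angular": [0, 0, 0], "fingers": 10},
])

```text
clock: 6.55
position: [0.5383, -0.0145, 0.215]
eef_rot: [[-0.993, -0.122, 0.0], [-0.122, 0.993, -0.0], [-0.0, -0.0, -1.0]]
ft_force: [-2.5, 0.1, 0.4]
gripper_width: 0.0215
grip_force: 60.0
```

Emit:
move_arm([
  {"linear": [-2, 0, 0], "angular": [0, 0, 0], "fingers": 10},
  {"linear": [0, 0, 0], "angular": [0, 0, 0], "fingers": 10},
])

```text
clock: 6.75
position: [0.5402, -0.0143, 0.2149]
eef_rot: [[-0.993, -0.122, -0.0], [-0.122, 0.993, 0.0], [0.0, 0.0, -1.0]]
ft_force: [-3.4, -0.9, 0.1]
gripper_width: 0.0213
grip_force: 60.0
```

Run:
```python
from h import *
s=manip.grab_frame("side")[:,:,::-1]
def cr(im,x,y,w=120,h=90): return cv2.resize(im[y:y+h,x:x+w],(800,600),interpolation=cv2.INTER_CUBIC)
cv2.imwrite("pics/c4.png",cr(s,295,205))
```

```text
(no output)
```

View pics/c4.png

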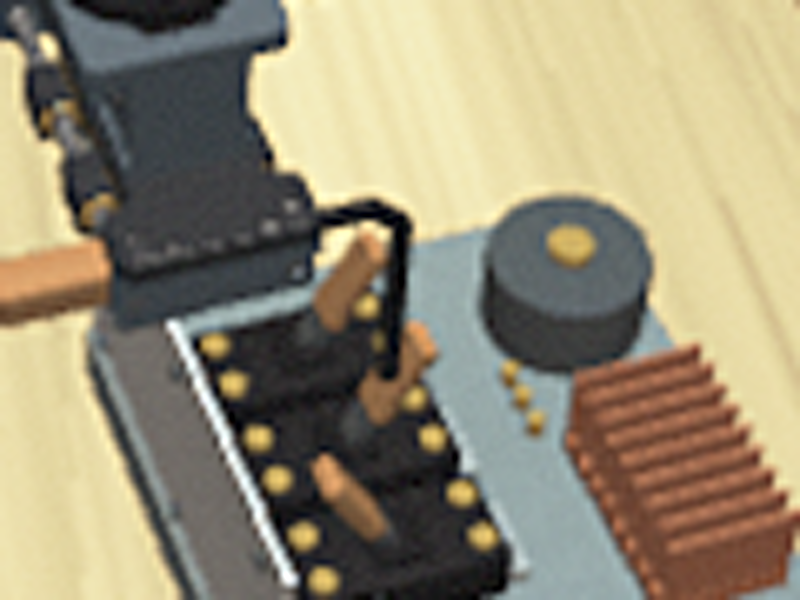

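The middle lever (base (360,430), tip (420,340)) is now nearly parallel to the off neighbour. I push on to the stop.

Emit:
move_arm([
  {"linear": [-2, 0, 0], "angular": [0, 0, 0], "fingers": 10},
  {"linear": [0, 0, 0], "angular": [0, 0, 0], "fingers": 10},
])

```text
clock: 7.0
position: [0.5415, -0.0141, 0.2149]
eef_rot: [[-0.993, -0.122, -0.002], [-0.122, 0.993, -0.0], [0.002, 0.0, -1.0]]
ft_force: [-8.9, 0.8, 5.4]
gripper_width: 0.0217
grip_force: 60.0
```

Emit:
move_arm([
  {"linear": [-2, 0, 0], "angular": [0, 0, 0], "fingers": 10},
  {"linear": [0, 0, 0], "angular": [0, 0, 0], "fingers": 10},
])

```text
clock: 7.2
position: [0.5424, -0.0139, 0.215]
eef_rot: [[-0.993, -0.122, -0.005], [-0.122, 0.993, -0.0], [0.005, 0.0, -1.0]]
ft_force: [-20.4, -2.7, 15.7]
gripper_width: 0.0219
grip_force: 60.0
```

Force of 20 N shows the lever is on its stop. Now retreat, go up and over the lever, and down on its far side.

Emit:
move_arm([
  {"linear": [10, 0, 0], "angular": [0, 0, 0], "fingers": 10},
  {"linear": [20, 0, 0], "angular": [0, 0, 0], "fingers": 10},
  {"linear": [10, 0, -5], "angular": [0, 0, 0], "fingers": 10},
  {"linear": [0, 0, -25], "angular": [0, 0, 0], "fingers": 10},
  {"linear": [0, 0, -30], "angular": [0, 0, 0], "fingers": 10},
  {"linear": [-20, 0, -10], "angular": [0, 0, 0], "fingers": 10},
  {"linear": [-35, 0, 0], "angular": [0, 0, 0], "fingers": 10},
  {"linear": [-29, 0, 0], "angular": [0, 0, 0], "fingers": 10},
])

```text
clock: 8.0
position: [0.5897, -0.0083, 0.2864]
eef_rot: [[-0.993, -0.121, 0.003], [-0.121, 0.993, -0.0], [-0.003, -0.0, -1.0]]
ft_force: [-1.0, 0.8, -0.5]
gripper_width: 0.0216
grip_force: 60.0
```

Run:
```python
from h import *
s=manip.grab_frame("side")[:,:,::-1]
def cr(im,x,y,w=120,h=90): return cv2.resize(im[y:y+h,x:x+w],(800,600),interpolation=cv2.INTER_CUBIC)
cv2.imwrite("pics/c5.png",cr(s,295,205));print(manip.get_state()["position"])
```

```text
[ 0.59291517 -0.00800768  0.28628625]
```

View pics/c5.png

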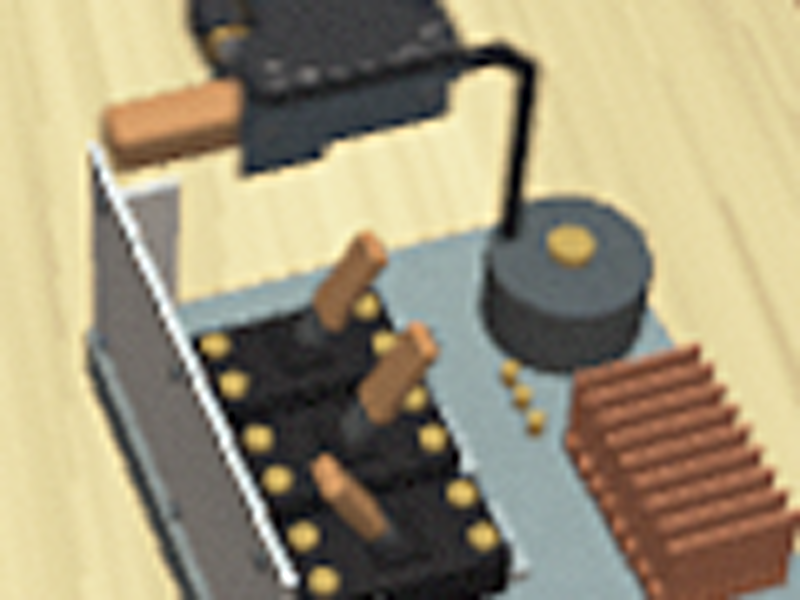

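Run:
```python
from h import *
s=manip.get_state();R=s["eef_rot"];p=s["position"]
print("pred",proj("side",p-R[:,0]*.107+np.array([0,0,-.099])),"seen",(371.1,239.8),"bend pred",proj("side",p-R[:,0]*.107+np.array([0,0,.011])),"seen",(295+527/6.667,205+62/6.667))
```

```text
pred [372.39936631 240.39171496] seen (371.1, 239.8) bend pred [376.18665317 211.31498348] seen (374.0460476976151, 214.29953502324884)
```

Emit:
move_arm([
  {"linear": [2, 0, 20], "angular": [0, 0, 0], "fingers": 10},
  {"linear": [3, 0, 25], "angular": [0, 0, 0], "fingers": 10},
  {"linear": [0, 0, 20], "angular": [0, 0, 0], "fingers": 10},
  {"linear": [0, 0, 6], "angular": [0, 0, 0], "fingers": 10},
  {"linear": [0, 0, 0], "angular": [0, 0, 0], "fingers": 10},
  {"linear": [10, 0, 0], "angular": [0, 0, 0], "fingers": 10},
  {"linear": [10, 0, 0], "angular": [0, 0, 0], "fingers": 10},
  {"linear": [0, 0, 0], "angular": [0, 0, 0], "fingers": 10},
])

```text
clock: 8.85
position: [0.5621, -0.0116, 0.2149]
eef_rot: [[-0.993, -0.121, 0.001], [-0.121, 0.993, -0.0], [-0.001, -0.0, -1.0]]
ft_force: [-0.5, -0.2, -1.1]
gripper_width: 0.0216
grip_force: 60.0
```

Emit:
move_arm([
  {"linear": [10, 0, 0], "angular": [0, 0, 0], "fingers": 10},
  {"linear": [10, 0, 0], "angular": [0, 0, 0], "fingers": 10},
  {"linear": [10, 0, 0], "angular": [0, 0, 0], "fingers": 10},
  {"linear": [10, 0, 0], "angular": [0, 0, 0], "fingers": 10},
  {"linear": [5, 0, 0], "angular": [0, 0, 0], "fingers": 10},
  {"linear": [0, 0, 0], "angular": [0, 0, 0], "fingers": 10},
])

```text
clock: 9.45
position: [0.5172, -0.017, 0.2138]
eef_rot: [[-0.993, -0.121, -0.001], [-0.121, 0.993, 0.0], [0.001, 0.0, -1.0]]
ft_force: [-0.6, -0.1, -1.8]
gripper_width: 0.0213
grip_force: 60.0
```

Emit:
move_arm([
  {"linear": [3, 0, 0], "angular": [0, 0, 0], "fingers": 10},
  {"linear": [3, 0, 0], "angular": [0, 0, 0], "fingers": 10},
  {"linear": [0, 0, 0], "angular": [0, 0, 0], "fingers": 10},
])

```text
clock: 9.75
position: [0.5121, -0.0177, 0.2139]
eef_rot: [[-0.993, -0.122, -0.0], [-0.122, 0.993, 0.0], [0.0, 0.0, -1.0]]
ft_force: [1.9, 1.0, 0.0]
gripper_width: 0.0216
grip_force: 60.0
```

Emit:
move_arm([
  {"linear": [2, 0, 0], "angular": [0, 0, 0], "fingers": 10},
  {"linear": [2, 0, 0], "angular": [0, 0, 0], "fingers": 10},
  {"linear": [0, 0, 0], "angular": [0, 0, 0], "fingers": 10},
])

```text
clock: 10.05
position: [0.5083, -0.0182, 0.214]
eef_rot: [[-0.993, -0.122, 0.0], [-0.122, 0.993, -0.0], [-0.0, -0.0, -1.0]]
ft_force: [1.4, 0.5, 0.9]
gripper_width: 0.0215
grip_force: 60.0
```

Run:
```python
from h import *
s=manip.grab_frame("side")[:,:,::-1]
def cr(im,x,y,w=120,h=90): return cv2.resize(im[y:y+h,x:x+w],(800,600),interpolation=cv2.INTER_CUBIC)
cv2.imwrite("pics/c6.png",cr(s,295,205));print(manip.get_state()["position"])
```

```text
[ 0.50837108 -0.0181763   0.21408025]
```

View pics/c6.png

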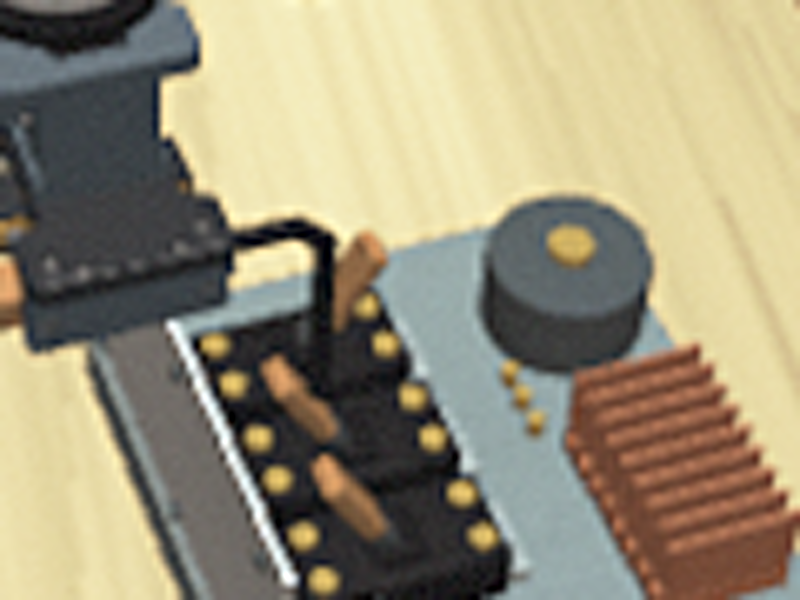

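The middle lever (tip (275,368), base (335,435)) is now almost parallel to the on neighbour. I pull on to the stop.

Emit:
move_arm([
  {"linear": [2, 0, 0], "angular": [0, 0, 0], "fingers": 10},
  {"linear": [2, 0, 0], "angular": [0, 0, 0], "fingers": 10},
  {"linear": [0, 0, 0], "angular": [0, 0, 0], "fingers": 10},
])

```text
clock: 10.4
position: [0.5052, -0.0187, 0.2146]
eef_rot: [[-0.993, -0.121, 0.002], [-0.122, 0.993, -0.0], [-0.002, -0.0, -1.0]]
ft_force: [3.4, 1.3, 5.1]
gripper_width: 0.0215
grip_force: 60.0
```

Emit:
move_arm([
  {"linear": [2, 0, 0], "angular": [0, 0, 0], "fingers": 10},
  {"linear": [0, 0, 0], "angular": [0, 0, 0], "fingers": 10},
])

```text
clock: 10.6
position: [0.503, -0.0189, 0.2145]
eef_rot: [[-0.993, -0.122, 0.002], [-0.122, 0.993, -0.0], [-0.002, -0.0, -1.0]]
ft_force: [2.8, 1.1, 4.4]
gripper_width: 0.0216
grip_force: 60.0
```

Emit:
move_arm([
  {"linear": [2, 0, 0], "angular": [0, 0, 0], "fingers": 10},
  {"linear": [0, 0, 0], "angular": [0, 0, 0], "fingers": 10},
  {"linear": [0, 0, 0], "angular": [0, 0, 0], "fingers": 10},
])

```text
clock: 10.9
position: [0.5008, -0.0192, 0.2143]
eef_rot: [[-0.993, -0.122, 0.001], [-0.122, 0.993, -0.0], [-0.001, -0.0, -1.0]]
ft_force: [4.2, 0.4, 6.0]
gripper_width: 0.0216
grip_force: 60.0
```

Run:
```python
from h import *
s=manip.grab_frame("side")[:,:,::-1]
def cr(im,x,y,w=120,h=90): return cv2.resize(im[y:y+h,x:x+w],(800,600),interpolation=cv2.INTER_CUBIC)
cv2.imwrite("pics/c7.png",cr(s,275,195));print(manip.get_state()["position"],manip.get_state()["ft_force"])
```

```text
[ 0.50076992 -0.01916456  0.21428315] [ 3.46614373 -0.56858708  4.79249202]
```

View pics/c7.png

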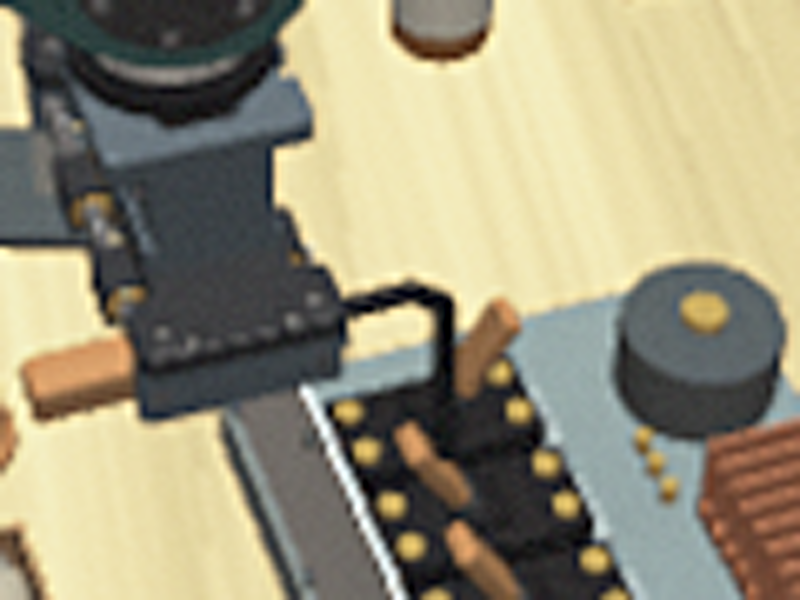

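The middle lever (tip (408,432), base (465,500)) looks parallel to the on neighbour, and the shaft has pitched up slightly. I'll measure the lever angles by mask.

```bash
cat > lev.py <<'E'
from h import *
def run():
    a=np.radians(7);ex=np.array([np.cos(a),np.sin(a),0]);ey=np.array([-ex[1],ex[0],0]);o=np.array([.630,-.002,0])
    hsv=cv2.cvtColor(manip.grab_frame("side"),cv2.COLOR_RGB2HSV).astype(int)
    m=((hsv[...,0]>4)&(hsv[...,0]<16)&(hsv[...,1]>80)&(hsv[...,2]>90)).astype(np.uint8)
    w=np.zeros_like(m);w[232:290,328:362]=1;m*=w
    n,l,st,ce=cv2.connectedComponentsWithStats(m)
    def ang(y,th):
        b=.525-th;P=lambda r:proj("side",o+ey*y+ex*r*np.sin(b)+np.array([0,0,.073+r*np.cos(b)]))
        d=P(.068)-P(.02);return np.degrees(np.arctan2(d[1],d[0])),P(.068)
    for k in range(1,n):
        if st[k,4]<15: continue
        ys,xs=np.where(l==k);v=cv2.fitLine(np.c_[xs,ys].astype(np.float32),cv2.DIST_L2,0,.01,.01).ravel()
        A=np.degrees(np.arctan2(-abs(v[1]),v[0]*np.sign(-v[1])))
        print(st[k],ce[k].round(1),"angle",A.round(1))
    for th in(0,.525,.9,1.05):print(th,[ang(y,th)[0].round(1) for y in(.056,0,-.056)])
E
python3 -c "import lev;lev.run()"
```

```text
[343 240  10  15  76] [347.  246.7] angle -58.8
[334 258  12  13  61] [339.2 264.1] angle -133.5
[342 273  11  13  66] [346.7 278.8] angle -132.1
0 [np.float64(-53.2), np.float64(-52.1), np.float64(-51.0)]
0.525 [np.float64(-86.9), np.float64(-85.8), np.float64(-84.6)]
0.9 [np.float64(-121.2), np.float64(-121.5), np.float64(-121.8)]
1.05 [np.float64(-134.9), np.float64(-135.8), np.float64(-136.7)]
```

The tripped lever is at its on stop, matching the neighbour. Clear the lever and lift.

Emit:
move_arm([
  {"linear": [-12, 0, 0], "angular": [0, 0, 0], "fingers": 10},
  {"linear": [-12, 0, 0], "angular": [0, 0, 0], "fingers": 10},
  {"linear": [0, 0, -25], "angular": [0, 0, 0], "fingers": 10},
  {"linear": [0, 0, -35], "angular": [0, 0, 0], "fingers": 10},
  {"linear": [0, 0, -30], "angular": [0, 0, 0], "fingers": 10},
  {"linear": [0, 0, -4], "angular": [0, 0, 0], "fingers": 10},
  {"linear": [0, 0, 0], "angular": [0, 0, 0], "fingers": 10},
])

```text
clock: 11.7
position: [0.5245, -0.0162, 0.3079]
eef_rot: [[-0.993, -0.122, -0.0], [-0.122, 0.993, -0.0], [0.0, -0.0, -1.0]]
ft_force: [-0.2, 0.2, -1.1]
gripper_width: 0.0212
grip_force: 60.0
```

Run:
```python
import lev; lev.run()
from h import *
s=manip.grab_frame("side")
S=manip.get_state();p=S["position"];R=S["eef_rot"];print(p)
hsv=cv2.cvtColor(s,cv2.COLOR_RGB2HSV).astype(int)
b=np.array([0,0,.011])
for a in(-8,-5,-2,0,2,5,8):
    r=np.radians(a);d=-R[:,0];u=np.array([0,0,1])
    L=lambda x,z:p+b+d*(x*np.cos(r)-z*np.sin(r))+u*(x*np.sin(r)+z*np.cos(r))
    print(a,proj("side",L(.107,-.11)).round(1),proj("side",L(.107,.0)).round(1),proj("side",L(-.063,0)).round(1))
q=proj("side",p+.107*d).astype(int);x,y=max(q[0]-85,0),q[1]-50
print(x,y)
cv2.imwrite("pics/c8.png",cv2.resize(s[y:y+90,x:x+120,::-1],(800,600),interpolation=cv2.INTER_CUBIC))
```

```text
[342 239  11  16  78] [346.9 246.8] angle -58.1
[334 258  11  13  64] [339.2 264.1] angle -132.5
[342 273  11  13  66] [346.8 278.9] angle -131.4
0 [np.float64(-53.2), np.float64(-52.1), np.float64(-51.0)]
0.525 [np.float64(-86.9), np.float64(-85.8), np.float64(-84.6)]
0.9 [np.float64(-121.2), np.float64(-121.5), np.float64(-121.8)]
1.05 [np.float64(-134.9), np.float64(-135.8), np.float64(-136.7)]
[ 0.52363914 -0.01612754  0.30635692]
-8 [342.7 246. ] [350.2 215.8] [284.8 223.5]
-5 [345.  244.3] [350.5 214.2] [284.8 224.5]
-2 [347.2 242.5] [350.8 212.6] [284.8 225.5]
0 [348.7 241.2] [350.9 211.5] [284.8 226.1]
2 [350.1 239.9] [350.9 210.4] [284.9 226.8]
5 [352.1 238. ] [350.9 208.8] [285.  227.7]
8 [354. 236.] [350.8 207.2] [285.2 228.6]
265 164
```

View pics/c8.png

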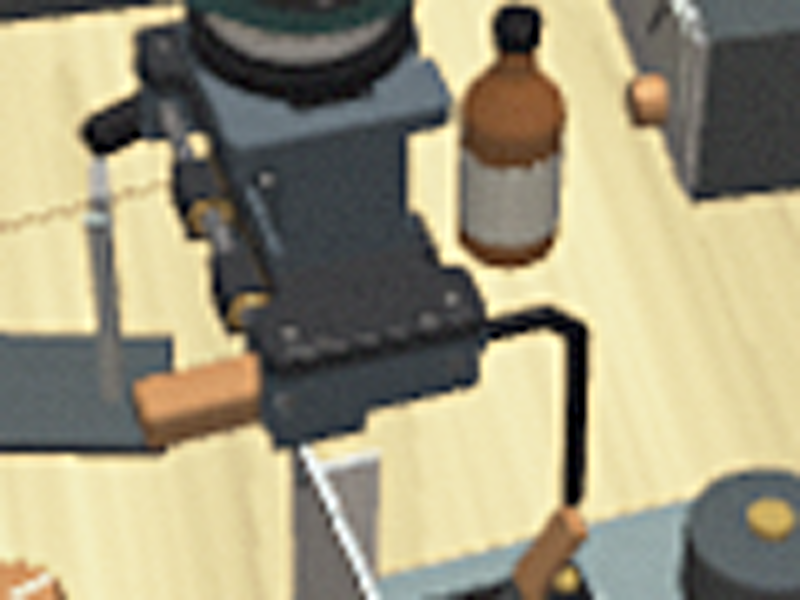

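The rod tip is at (350.4,239.0), so the rod is about 2.5° nose-up in the grip. The levers are mid on, right on and left off. Return to above the rest.

Emit:
move_arm([
  {"linear": [0, 0, 0], "angular": [0, 0, 6.3], "fingers": 10},
  {"linear": [0, 0, 0], "angular": [0, 0, 6.3], "fingers": 10},
  {"linear": [0, 0, 0], "angular": [0, 0, 6.4], "fingers": 10},
  {"linear": [0, 0, 0], "angular": [0, 0, 0], "fingers": 10},
])

```text
clock: 12.2
position: [0.5236, -0.0162, 0.3063]
eef_rot: [[-0.978, 0.21, -0.003], [0.21, 0.978, 0.0], [0.003, -0.0, -1.0]]
ft_force: [0.4, 1.2, -1.0]
gripper_width: 0.0217
grip_force: 60.0
```

Emit:
move_arm([
  {"linear": [21, 36.6, 0], "angular": [0, 0, 0], "fingers": 10},
  {"linear": [21, 36.6, 0], "angular": [0, 0, 0], "fingers": 10},
  {"linear": [21, 36.6, 0], "angular": [0, 0, 0], "fingers": 10},
  {"linear": [21, 36.6, 0], "angular": [0, 0, 0], "fingers": 10},
  {"linear": [21, 36.6, 0], "angular": [0, 0, 0], "fingers": 10},
  {"linear": [21, 36.6, 0], "angular": [0, 0, 0], "fingers": 10},
  {"linear": [21, 36.6, 0], "angular": [0, 0, 0], "fingers": 10},
  {"linear": [21, 36.6, 0], "angular": [0, 0, 0], "fingers": 10},
])

```text
clock: 13.0
position: [0.4197, 0.3065, 0.307]
eef_rot: [[-0.979, 0.204, -0.001], [0.204, 0.979, -0.001], [0.001, -0.001, -1.0]]
ft_force: [-0.4, -0.3, -1.2]
gripper_width: 0.0215
grip_force: 60.0
```

Emit:
move_arm([
  {"linear": [0, 0, 0], "angular": [0, 0, 0], "fingers": 10},
  {"linear": [0, 0, 0], "angular": [0, 0, 0], "fingers": 10},
])

```text
clock: 13.2
position: [0.4202, 0.3055, 0.3069]
eef_rot: [[-0.979, 0.204, -0.001], [0.204, 0.979, -0.001], [0.001, -0.001, -1.0]]
ft_force: [-0.6, -0.8, -1.5]
gripper_width: 0.0215
grip_force: 60.0
```

Run:
```python
from h import *
np.set_printoptions(precision=4,suppress=True)
S=manip.get_state();p=S["position"];R=S["eef_rot"];w=np.array([.42004,.30532,.11427])-p
print(p,S["clock"],(R.T@w*1000).round(1),np.degrees(np.arctan2(R[1,0],R[0,0])),np.degrees(np.arctan2(.20821,-.97808)))
s=manip.grab_frame("side");q=proj("side",p-.107*R[:,0]-np.array([0,0,.1]));x,y=int(q[0])-20,int(q[1])-25
d=-R[:,0];u=np.array([0,0,1]);b=np.array([0,0,.011])
for a in(-2,0,2,4):
    r=np.radians(a)
    L=lambda X,z:p+b+d*(X*np.cos(r)-z*np.sin(r))+u*(X*np.sin(r)+z*np.cos(r))
    print(a,proj("side",L(.107,-.11)).round(1))
g=cv2.cvtColor(s[y:y+40,x:x+40],cv2.COLOR_RGB2GRAY);m=(g<75).astype(np.uint8);ys,xs=np.where(m)
for yy in range(40):
    r=np.where(m[yy])[0]
    if len(r):print(y+yy,x+r.min(),x+r.max(),end="; ")
```

```text
[0.4202 0.3055 0.3069] 13.2 [ -0.1   0.1 192.7] 168.24791557272877 167.98247627842687
-2 [292.6 178.4]
0 [293.8 177.5]
2 [295.  176.5]
4 [296.2 175.5]
152 291 302; 153 284 302; 154 276 302; 155 273 302; 156 273 302; 157 273 302; 158 273 302; 159 273 302; 160 273 302; 161 273 302; 162 273 302; 163 273 296; 164 273 295; 165 273 295; 166 294 295; 167 294 295; 168 294 295; 169 294 295; 170 294 295; 171 294 295; 172 294 295; 173 294 300; 174 294 301; 175 292 301; 176 290 301; 177 288 300; 178 285 298; 179 283 296; 180 281 294; 181 279 292; 182 278 290; 183 277 288; 184 278 286; 185 278 284; 186 279 282;
```

Emit:
move_arm([
  {"linear": [0, 0, 30], "angular": [0, 0, 0.3], "fingers": 10},
  {"linear": [0, 0, 35], "angular": [0, 0, 0], "fingers": 10},
  {"linear": [0, 0, 35], "angular": [0, 0, 0], "fingers": 10},
  {"linear": [0, 0, 30], "angular": [0, 0, 0], "fingers": 10},
  {"linear": [0, 0, 15], "angular": [0, 0, 0], "fingers": 10},
  {"linear": [0, 0, 0], "angular": [0, 2, 0], "fingers": 10},
  {"linear": [0, 0, 0], "angular": [0, 0, 0], "fingers": 10},
  {"linear": [0, 0, 0], "angular": [0, 0, 0], "fingers": 10},
])

```text
clock: 14.05
position: [0.4215, 0.3043, 0.163]
eef_rot: [[-0.976, 0.214, -0.033], [0.214, 0.977, 0.007], [0.034, -0.0, -0.999]]
ft_force: [-0.7, 0.4, -1.6]
gripper_width: 0.0214
grip_force: 60.0
```

Run:
```python
from h import *
np.set_printoptions(precision=4,suppress=True)
S=manip.get_state();p=S["position"];R=S["eef_rot"];w=np.array([.42004,.30532,.11427])-p
print(p,R[2],(R.T@w*1000).round(1))
s=manip.grab_frame("side")[:,:,::-1];t=cv2.convertScaleAbs(manip.grab_frame("top")[:,:,::-1],alpha=1.8)
cr=lambda im,x,y:cv2.resize(im[y:y+90,x:x+90],(400,400),interpolation=cv2.INTER_CUBIC)
cv2.imwrite("pics/c9.png",np.hstack([cr(s,225,150),cr(t,180,215)]))
```

```text
[0.4215 0.3043 0.163 ] [ 0.034  -0.     -0.9994] [-0.   0.7 48.8]
```

View pics/c9.png

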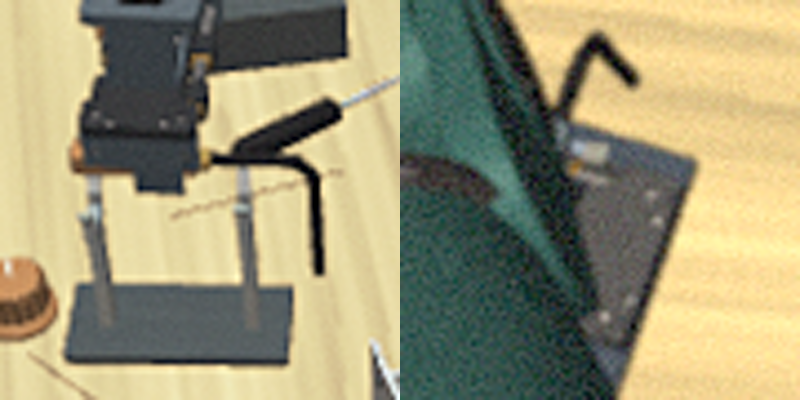

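The rod is level over both forks, and the shaft lines up with the front fork at (245,175). Lower it gently.

Emit:
move_arm([
  {"linear": [0, 0.7, 10], "angular": [0, 0, -0.4], "fingers": 10},
  {"linear": [0, 0, 10], "angular": [0, 0, 0], "fingers": 10},
  {"linear": [0, 0, 10], "angular": [0, 0, 0], "fingers": 10},
  {"linear": [0, 0, 8], "angular": [0, 0, 0], "fingers": 10},
  {"linear": [0, 0, 4], "angular": [0, 0, 0], "fingers": 10},
  {"linear": [0, 0, 0], "angular": [0, 0, 0], "fingers": 10},
])

```text
clock: 14.75
position: [0.4192, 0.3059, 0.1202]
eef_rot: [[-0.978, 0.206, -0.035], [0.206, 0.978, 0.007], [0.036, -0.001, -0.999]]
ft_force: [0.3, -0.4, -0.5]
gripper_width: 0.0215
grip_force: 60.0
```

Emit:
move_arm([
  {"linear": [0, 0, 2], "angular": [0, 0, 0], "fingers": 10},
  {"linear": [0, 0, 2], "angular": [0, 0, 0], "fingers": 10},
  {"linear": [0, 0, 1.5], "angular": [0, 0, 0], "fingers": 10},
  {"linear": [0, 0, 0], "angular": [0, 0, 0], "fingers": 10},
])

```text
clock: 15.15
position: [0.4194, 0.3062, 0.1154]
eef_rot: [[-0.978, 0.207, -0.034], [0.206, 0.978, 0.007], [0.035, 0.0, -0.999]]
ft_force: [-0.4, 0.3, -1.5]
gripper_width: 0.0216
grip_force: 60.0
```

Emit:
move_arm([
  {"linear": [0, 0, 1], "angular": [0, 0, 0], "fingers": 10},
  {"linear": [0, 0, 0.5], "angular": [0, 0, 0], "fingers": 10},
  {"linear": [0, 0, 0], "angular": [0, 0, 0], "fingers": 10},
])

```text
clock: 15.45
position: [0.4194, 0.3062, 0.1143]
eef_rot: [[-0.978, 0.206, -0.034], [0.206, 0.978, 0.007], [0.035, 0.0, -0.999]]
ft_force: [-1.5, -1.7, 5.3]
gripper_width: 0.0217
grip_force: 60.0
```

Emit:
move_arm([
  {"linear": [0, 0, 0], "angular": [0, 0, 0], "fingers": 21},
  {"linear": [0, 0, 0], "angular": [0, 0, 0], "fingers": 24},
  {"linear": [0, 0, 0], "angular": [0, 0, 0], "fingers": 28},
  {"linear": [0, 0, 0], "angular": [0, 0, 0], "fingers": 35},
  {"linear": [0, 0, 0], "angular": [0, 0, 0], "fingers": 48},
  {"linear": [0, 0, 0], "angular": [0, 0, 0], "fingers": 48},
], force=5)

```text
clock: 16.05
position: [0.4193, 0.3062, 0.1139]
eef_rot: [[-0.978, 0.207, -0.034], [0.206, 0.978, 0.007], [0.035, 0.0, -0.999]]
ft_force: [-0.4, 0.7, 0.2]
gripper_width: 0.0469
grip_force: 0.0
```

Emit:
move_arm([
  {"linear": [0, 0, -10], "angular": [0, 0, 0], "fingers": 48},
  {"linear": [0, 0, -25], "angular": [0, 0, 0], "fingers": 48},
  {"linear": [0, 0, -40], "angular": [0, 0, 0], "fingers": 48},
  {"linear": [0, 0, -40], "angular": [0, 0, 0], "fingers": 48},
  {"linear": [0, 0, -30], "angular": [0, 0, 0], "fingers": 48},
])

```text
clock: 16.55
position: [0.4247, 0.3053, 0.2621]
eef_rot: [[-0.978, 0.207, -0.032], [0.206, 0.978, 0.009], [0.033, 0.002, -0.999]]
ft_force: [0.2, -1.0, -0.1]
gripper_width: 0.048
grip_force: 0.0
```

Emit:
move_arm([
  {"linear": [29, 40, 0], "angular": [0, 0, 0], "fingers": 48},
  {"linear": [29, 40, 0], "angular": [0, 0, 0], "fingers": 48},
  {"linear": [29, 40, 0], "angular": [0, 0, 0], "fingers": 48},
  {"linear": [10, 40, 0], "angular": [0, 0, 0], "fingers": 48},
  {"linear": [0, 40, 0], "angular": [0, 0, 0], "fingers": 48},
  {"linear": [0, 40, 0], "angular": [0, 0, 0], "fingers": 48},
  {"linear": [0, 30, 0], "angular": [0, 0, 0], "fingers": 48},
  {"linear": [0, 0, 0], "angular": [0, 0, 0], "fingers": 48},
])

```text
clock: 17.35
position: [0.3854, 0.5921, 0.2628]
eef_rot: [[-0.978, 0.205, -0.034], [0.205, 0.979, 0.008], [0.035, 0.001, -0.999]]
ft_force: [-0.3, -1.2, -0.9]
gripper_width: 0.0475
grip_force: 0.0
```

Run:
```python
from h import *
import lev;lev.run()
S=manip.get_state();print(S["position"],S["clock"])
s=manip.grab_frame("side")[:,:,::-1];t=cv2.convertScaleAbs(manip.grab_frame("top")[:,:,::-1],alpha=1.8)
s0=cv2.imread("pics/side0.png");t0=cv2.convertScaleAbs(cv2.imread("pics/top0.png"),alpha=1.8)
cr=lambda im,x,y:cv2.resize(im[y:y+90,x:x+120],(400,300),interpolation=cv2.INTER_CUBIC)
cv2.imwrite("pics/c10.png",np.vstack([np.hstack([cr(s,205,160),cr(t,170,225)]),np.hstack([cr(s0,205,160),cr(t0,170,225)])]))
```

```text
[342 240  11  14  73] [346.8 246.6] angle -55.4
[334 258  12  13  59] [339.3 264. ] angle -132.5
[342 273  11  12  61] [346.8 278.8] angle -131.5
0 [np.float64(-53.2), np.float64(-52.1), np.float64(-51.0)]
0.525 [np.float64(-86.9), np.float64(-85.8), np.float64(-84.6)]
0.9 [np.float64(-121.2), np.float64(-121.5), np.float64(-121.8)]
1.05 [np.float64(-134.9), np.float64(-135.8), np.float64(-136.7)]
[0.38505699 0.59032056 0.26250754] 17.4
```

View pics/c10.png

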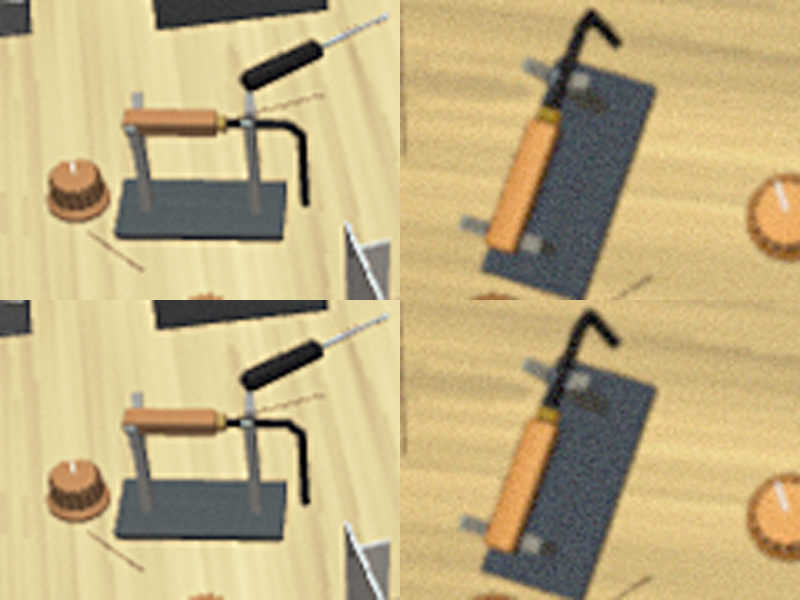

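The rod lies as it did at the start (tip (305,203) now, (305,503) in the initial picture below it), and the levers read on, on and off. Handing in.

```bash
python3 -c "
from workcell import manip
print(manip.finish_job())"
```

```text
the job is handed in; nothing more can be done
None
```

I reset the tripped middle cutout (fully off, then fully on), laid the rod back in its rest and released it, and handed the job in at about 17 s; final pictures show the neighbours' levers unmoved, but no verdict was returned.

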